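# Plug the toothed divider into the test-tile tray and bolt it down

## Robot

A 7-joint arm with a two-finger parallel gripper is mounted at the origin on a cart in front of the work surface, level with it; the furniture and walls round the work are solid. World frame = base frame: x ahead of the robot, y to its left, z up, the work surface at z = 0. Lengths are in m, angles in rad, forces in N, time in s.
With the tool pointing down it reaches from about 0.425 to 0.875 m from the base axis. Payload 4.7 kg.
Tool frame: the origin (TCP) lies midway between the tips of the shut fingers; the grasp point (between the pads) lies 19 mm behind it; z points along the fingers, y is the line along which they close (so a half turn about z gives the same grasp; the last joint's range is limited). The gripper opens to 87 mm and grips with 3 to 60 N. Pads are 19 mm wide; open, the fingers measure 117 mm over their backs; the gripper's body (75 mm by 190 mm) begins 51 mm behind the grasp point.
Start: joints at [1.239, 0.321, -0.07, 1.45, 0.023, 1.371, -0.057], TCP at [0.22, -0.612, 0.223] pointing down, gripper open.
Joint ranges: [-2.86, 2.86], [-0.3, 2.09], [-1.38, 1.24], [0.06, 2.45], [-1.56, 4.7], [0.09, 2.05], [-2.69, 2.69]. Speed limits (rad/s): [2.57, 2.57, 3.14, 3.14, 3.14, 3.14, 3.14].

## Interface

Orientations are given as a rotation vector (axis times angle).
In Python, from bench import ctrl gives the robot as it stands. The module is installed in compiled form; this text tells all that it offers.
- The arm moves only by the shell command python3 -m handwheel 'ROWS' [FORCE]. ROWS is JSON, a list of rows, each a list of 7 numbers: the finger opening in m, from 0 to 0.087, then the shift along the tool's x, y, z in m, then the turn, a rotation vector about the tool's x, y, z in degrees. A call has 1 to 12 rows; each row shifts and turns the commanded pose from where the row before left it, along the tool's axes as they then stand; what a row does not reach is not made up. A row lasts 1/8 s, in which the tool goes at most 62.5 mm and 10.7 degrees, less where a joint would pass 70% of its speed; a pose out of reach is approached as far as the arm can. A call is refused whole if a number of a shift passes 0.0625 or a number of a turn 10.7, either way. A call with a gripper value outside its range is refused whole. The fingers move at their own pace and stop on an object; FORCE is the grip in N (left out, the last holds). Time passes only in rows, so rows that do not move let the fingers close. It gives the time, the measured TCP pose, the force, the opening and the grip force at its end, in the units of the state.
- ctrl.get_state(): the state, without advancing time (a new reading comes with each control period).
- ctrl.get_image(name): name is "scene" or "top" or "wrist"; returns (picture, depth): 400x640x3 uint8, blue, green, red; 400x640 float32, m along the optical axis (not along the pixel's ray), 0 where there is no reading.
- ctrl.camera_info(name): a dict with "intrinsics" (3x3 intrinsics, pixels), "D" ([k1, k2, p1, p2, k3] as OpenCV has them; the pictures are not rectified), "R" (3x3) and "t" (3): a world point X has camera coordinates R X + t. Camera axes: x right, y down, z forward; pixel columns grow to the right and rows downward; lengths in m; the calibration is good to about 2 mm. A picture is of the moment at which its call begins: read the wrist's pose just before it. camera_info takes no time and is no camera call; for the wrist camera it gives the pose at the moment of the call.
- ctrl.close_job(): hands the job in; it is judged then, once.
The state is a dict: "time": time; "joint_positions": joint angles; "qd": joint speeds; "joint_torque": joint torques, N m; "position": TCP position; "tool_rot": TCP orientation; "ft_force": force on the tool from outside, world axes, zero at the start; "torque": the same for the moment, N m; "grip_width": opening from 0.0 (shut) to 1.0 (fully open); "grip_force": force on a finger pad.
Only numpy, scipy, OpenCV 4.12 (cv2) and the standard library are available. Lean on these libraries where they do the work, as an engineer would, in place of code of your own. Each camera call takes 0.05 s, during which the arm holds its last target. There are 200 camera calls.

## Task

Lift the blue toothed divider out of its stand and lower it into the slotted metal rail of the test-tile tray so that every tooth enters its own slot and the bar sits fully down on the rail; the rail is not clamped exactly in the middle, so feel for the slots gently (never push the divider against the tray with more than about 25 N). Then slide the red-knobbed bolt fully home over the end of the bar, let go, and leave the canister, the glass jar and the clay whistle where they stand.

Things in the scene. Friction and masses are not known exactly. Their poses are not given: they have to be found in the camera images.
- comb: blue plastic toothed divider, 0.1 to 0.25 kg, starting in the stand. Origin: centre of the underside of its bar; y along the bar, z up. Bar 18 (x) x 150 (y) x 14 mm (z 0 to 14). Four thin cross fins at y = -44, -33, 33, 44 mm, 66 mm wide in x, z 2 to 14. The same when turned half round.
- comb_grip (a point): centre of the divider's grip block, 29 mm above the divider's origin. The block is 16 (x) x 44 (y) x 30 mm (z 14 to 44 above the origin), on top of the bar's middle; grasp it from above across x.
- comb_tips (a point): middle of the row of tooth tips, 20 mm below the divider's origin. Six teeth point down from the bar at y = -55, -33, -11, 11, 33, 55 mm, each 10 (x) x 7 (y) mm and 20 mm long, with square ends: they drop in when within about 1.5 mm (y) and 2 mm (x) of the slots' middles.
- stand: fixed plywood base 76 x 176 mm with two dark posts at y = -68 and +68 mm, on which the ends of the divider's bar rest with its underside 34 mm above the table, between lips 8 mm higher and 24 mm apart in x. Origin: centre of its underside; y along the divider.
- tray: fixed wooden tray 130 (x) x 195 (y) mm with 24 mm walls, tiles lying in it, an aluminium rail along its middle and a wooden bolt housing 56 mm high (steel guides to 63 mm) at its -y end (x -30 to 30, y -167 to -97 mm). Origin: underside, middle of the tray; x across, y along the rail, z up. Fully down, the divider's origin is 40 mm above this one.
- tray_mid (a point): tray's middle, 40 mm above its origin, level with the flat top of the rail. The rail, 30 (x) x 156 (y) mm, has six slots for the teeth, right through: 22 mm pitch, each 14 (x) x 10 (y) mm. Its middle is at x = 0 but clamped anywhere from y = -12 to +12 mm (not measured: feel or look for it). Springs under it start to yield at 4 N, then 2.5 N per mm up to 10 mm. All teeth go in at one place only.
- bolt (a joint): steel slide bolt, m: 0 open, 0.044 fully home; slides along the tray's +y, begins at 0 to 0.006. About 1.5 N moves it; it stays where left. Plate 42 mm wide, 5 mm thick, its underside 57 mm above the tray's: it passes 3 mm over a divider that is fully down and is blocked by one that is not. Its leading edge is 27 mm ahead (+y) of the knob.
- bolt_knob (a point): middle of the red knob on the bolt, 14 (x) x 16 (y) mm, standing 26 mm high on the plate (62 to 88 mm above the tray's underside), this point 75 mm above it. It is at tray x = 0, y = -125 mm + the bolt's value.
- pot_a: bystander, loose: film canister with black lid and blue-edged label, 36 mm wide, 56 mm high; origin centre of its underside
- glass_jar: bystander, loose: small clear jar with green lid, 54 mm wide, 92 mm high; origin centre of its underside
- clay_whistle: bystander, loose: small brown clay animal whistle, 30 x 46 x 46 mm; origin centre of its underside
There are look-alikes about, which are no part of the job. Several things have the shape of the comb; the one meant has the colours described above.

How it is judged:
On the way, in this order (a step that is already met when the one before it is completed fails the run):
1. the divider is lifted clear of its stand (z of comb in the frame of stand above 0.065 m), for 0.1 s.
2. the divider is fully down in the rail, with the bolt not yet over it (z of comb in the frame of tray between 0.032 and 0.043 m and x of comb in the frame of tray between -0.006 and 0.006 m and y of comb in the frame of tray between -0.016 and 0.016 m and angle between comb's own z axis and vertical below 0.06 rad and value of joint bolt below 0.013 m), for 0.2 s.
At the end, for the whole second after the job is handed in: The divider stands level with all teeth in the rail's slots and its bar within 3 mm of fully down (within 6 mm of the tray's middle across the rail and 16 mm along it, in line with the rail within 0.1 rad), at rest, and the bolt is pushed over its end to at least 40 of its 44 mm (z of comb in the frame of tray between 0.036 and 0.043 m and x of comb in the frame of tray between -0.006 and 0.006 m and y of comb in the frame of tray between -0.016 and 0.016 m and angle between comb's own z axis and vertical below 0.06 rad and angle between the y axis of comb and the y axis of tray, either way round below 0.1 rad and linear speed of comb below 0.01 m/s and value of joint bolt above 0.04 m); the robot touches nothing.
It fails at once if the divider is pressed against the tray, its rail or its bolt with more than 25 N (contact force between comb and tray above 25 N).
It fails at once if the canister is moved more than 3 cm (distance of pot_a from where it was at the start of the episode above 0.03 m).
It fails at once if the glass jar is moved more than 3 cm (distance of glass_jar from where it was at the start of the episode above 0.03 m).
It fails at once if the clay whistle is moved more than 3 cm (distance of clay_whistle from where it was at the start of the episode above 0.03 m).
It also fails if it takes over 72 s, if anything falls off the work surface, if the arm or the gripper's body presses on something with over 40 N, if the wrist force passes 120 N, or if a joint passes its speed limit or range.

## Working session

There is one attempt and no reset: what is moved stays moved. The work goes in short steps, Python scripts to look and compute and a shell command to move; the robot and the scene stay as the last step left them, time stands still between calls to the robot, and variables do not carry over. Pictures are saved under pics/ and viewed, at most 10 in all, crops included, and the job is handed in when it is done.

```bash
mkdir -p pics
cat > h.py <<'E'
from bench import ctrl
import numpy as np, cv2
from scipy.spatial.transform import Rotation as Ro
def grab(n):
    ci=ctrl.camera_info(n); im,d=ctrl.get_image(n)
    return im,d,{k:np.array(v,float) for k,v in ci.items() if k in("intrinsics","D","R","t")}
def ray(ci,uv):
    p=cv2.undistortPoints(np.array(uv,float).reshape(-1,1,2),ci["intrinsics"],ci["D"]).reshape(-1,2)
    d=np.c_[p,np.ones(len(p))]@ci["R"]
    return -ci["R"].T@ci["t"],d
def onplane(ci,uv,z):
    o,d=ray(ci,uv); return o+d*((z-o[2])/d[:,2])[:,None]
def cloud(ci,d):
    v,u=np.mgrid[0:400,0:640]
    o,r=ray(ci,np.c_[u.ravel(),v.ravel()])
    return (o+r*d.ravel()[:,None]).reshape(400,640,3)
def proj(ci,X):
    return cv2.projectPoints(np.array(X,float).reshape(-1,3),cv2.Rodrigues(ci["R"])[0],ci["t"],ci["intrinsics"],ci["D"])[0].reshape(-1,2)
E
python3 - <<'E'
from h import *
s=ctrl.get_state();print({k:np.round(v,3) for k,v in s.items()})
for n in("top","scene"):
    im,d,ci=grab(n);cv2.imwrite(f"pics/{n}0.png",im);np.savez(f"{n}0.npz",im=im,d=d,**ci)
    print(n,-ci["R"].T@ci["t"],ci["R"].round(2).tolist(),ci["intrinsics"][0,0])
E
```

```text
{'time': np.float64(0.0), 'joint_positions': array([ 1.239,  0.322, -0.07 ,  1.452,  0.023,  1.371, -0.057]), 'qd': array([-0.   , -0.   , -0.001,  0.   , -0.   ,  0.   , -0.   ]), 'joint_torque': array([-0.0000e+00, -4.9129e+01, -4.0400e-01, -3.1253e+01, -6.4000e-02,
        4.4000e-02,  0.0000e+00]), 'position': array([ 0.22 , -0.611,  0.221]), 'tool_rot': array([-3.093e+00, -5.400e-01,  1.000e-03]), 'ft_force': array([0.929, 0.107, 0.416]), 'torque': array([ 0.023,  0.013, -0.012]), 'grip_force': np.float64(0.0), 'grip_width': np.float64(1.002)}
top [ 0.43547837 -0.02430559  1.02917842] [[0.0, -1.0, -0.02], [-0.98, 0.0, -0.2], [0.2, 0.02, -0.98]] 443.61831114303465
scene [-0.05020909  0.74654726  0.90915325] [[-0.75, -0.66, 0.0], [-0.42, 0.47, -0.77], [0.51, -0.58, -0.63]] 473.4246388338126
```

View pics/top0.png

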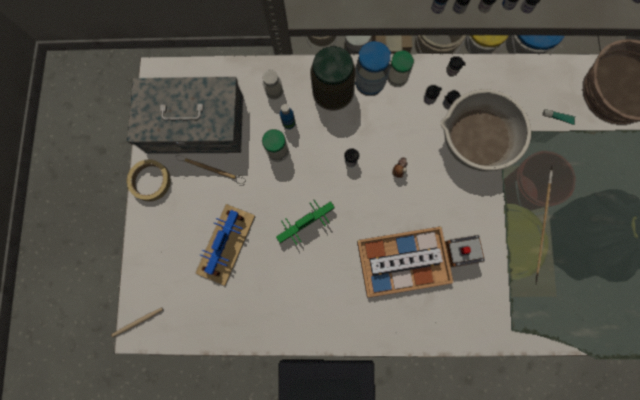

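View pics/scene0.png

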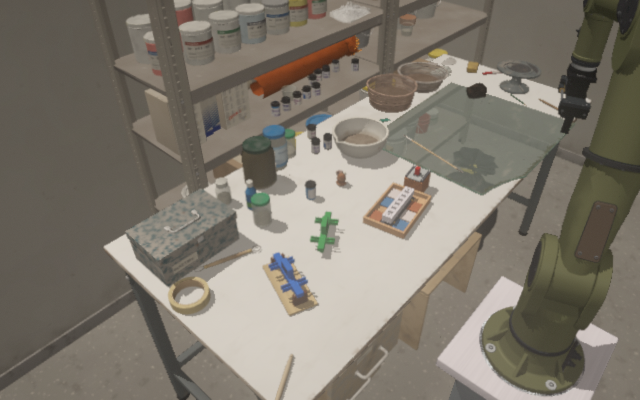

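The blue divider on its stand at top (225,245) is the one meant. The green one at (305,222) has the wrong colour and no stand. The tray is at (405,262) with its bolt's red knob at (465,251). Canister (351,157), jar (275,145), whistle (400,168).

Run:
```python
from h import *
z=np.load("top0.npz");im,d=z["im"],z["d"];ci={k:z[k] for k in("intrinsics","D","R","t")}
P=cloud(ci,d);hsv=cv2.cvtColor(im,cv2.COLOR_BGR2HSV)
def reg(m,x0,y0,x1,y1):
    q=np.zeros_like(m);q[y0:y1,x0:x1]=m[y0:y1,x0:x1];return q
def rep(n,m,zc=None):
    p=P[m&(d>0)];print(n,len(p),"mean",p.mean(0).round(4),"z pct",np.percentile(p[:,2],[5,50,95]).round(4))
    return p
blue=reg((abs(hsv[...,0].astype(int)-113)<12)&(hsv[...,1]>150),190,195,262,290)
p=rep("blue",blue)
bar=p[(p[:,2]>0.03)]
top=p[p[:,2]>0.065];print("grip top",top.mean(0),len(top))
c=np.cov(bar[:,:2].T);w,v=np.linalg.eigh(c);print("axis",np.degrees(np.arctan2(v[1,1],v[0,1])),"mid",bar.mean(0))
red=reg(((hsv[...,0]<6)|(hsv[...,0]>174))&(hsv[...,1]>170),450,235,485,268)
rep("knob",red);vu=np.argwhere(red).mean(0)[::-1];print(vu,onplane(ci,[vu],0.085))
rail=reg((hsv[...,1]<50)&(P[...,2]>0.03)&(P[...,2]<0.047),362,240,446,285)
p=rep("rail",rail);r=cv2.minAreaRect(p[:,:2].astype(np.float32)*1000);print(r)
tray=reg((d>0)&(P[...,2]>0.012)&(P[...,2]<0.045),345,215,452,305)
p=rep("tray",tray);r=cv2.minAreaRect(p[:,:2].astype(np.float32)*1000);print(r)
st=reg((abs(hsv[...,0].astype(int)-16)<8)&(hsv[...,1]>90)&(hsv[...,2]>100),190,195,262,290)
p=rep("stand",st|blue&(P[...,2]<2));r=cv2.minAreaRect(P[st][:,:2].astype(np.float32)*1000);print(r)
a=cv2.resize(im[190:300,185:500],None,fx=2.5,fy=2.5,interpolation=cv2.INTER_CUBIC);cv2.imwrite("pics/crop1.png",a)
```

```text
blue 563 mean [0.5381 0.2215 0.056 ] z pct [0.0448 0.0492 0.0796]
grip top [0.53882218 0.2208654  0.07716658] 144
axis 158.7139144208605 mid [0.5381373  0.2214644  0.05601572]
knob 48 mean [ 0.5162 -0.3062  0.0878] z pct [0.0801 0.0883 0.0923]
[465.35416667 250.02083333] [[ 0.51642999 -0.30706063  0.085     ]]
rail 834 mean [ 0.4971 -0.1883  0.0406] z pct [0.0374 0.0407 0.0438]
((497.2715759277344, -188.6118621826172), (30.236923217773438, 156.308349609375), 9.10708236694336)
tray 3804 mean [ 0.4967 -0.188   0.0231] z pct [0.0126 0.0183 0.0422]
((497.2757873535156, -188.39801025390625), (130.6079559326172, 196.7906494140625), 9.136270523071289)
stand 1234 mean [0.5415 0.2187 0.0305] z pct [0.0062 0.0113 0.0785]
((495.3398132324219, 116.40293884277344), (305.7576904296875, 173.3412628173828), 68.15872955322266)
```

View pics/crop1.png

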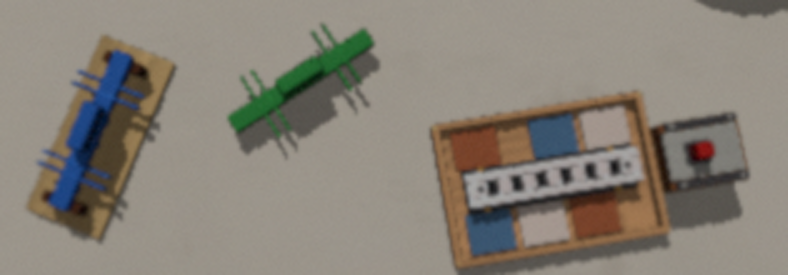

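The enlarged crop confirms it: blue divider on the plywood stand at left, green look-alike in the middle without a stand, and the aluminium rail with six slots at right. I'll go over the tray first for a wrist view on the way.

```bash
cat > go.py <<'E'
import sys
from h import *
# target x y z yaw(tool y axis, world deg)
def go(x,y,z,yaw):
    s=ctrl.get_state();R=Ro.from_rotvec(s["tool_rot"]).as_matrix();p=np.array(s["position"])
    best=None
    for k in(0,180,-180):
        a=np.radians(yaw+k);ty=np.array([np.cos(a),np.sin(a),0]);tz=np.array([0,0,-1.]);T=np.c_[np.cross(ty,tz),ty,tz]
        rv=Ro.from_matrix(R.T@T).as_rotvec(degrees=True)
        q7=s["joint_positions"][6]
        print("yaw now",np.degrees(np.arctan2(R[1,1],R[0,1])).round(2),"opt",yaw+k,"turn",rv.round(2),"q7",round(q7,2))
    print("shift tool mm",(R.T@(np.array([x,y,z])-p)*1000).round(1),"pos",p.round(4),"t",s["time"],"F",np.round(s["ft_force"],2))
if __name__=="__main__": go(*map(float,sys.argv[1:5]))
E
python3 go.py 0.45 -0.24 0.32 9.1; python3 go.py 0.5388 0.2209 0.25 68.7; python3 -c "
from h import *
ci=ctrl.camera_info('wrist');s=ctrl.get_state();R=Ro.from_rotvec(s['tool_rot']).as_matrix()
o=-np.array(ci['R']).T@ci['t'];print('cam in tool',R.T@(o-s['position']),'axis',R.T@np.array(ci['R'])[2],R.round(3).tolist())"
```

```text
yaw now -70.19 opt 9.1 turn [-9.000e-02 -6.000e-02 -7.929e+01] q7 -0.06
yaw now -70.19 opt 189.1 turn [-7.0000e-02  9.0000e-02  1.0071e+02] q7 -0.06
yaw now -70.19 opt -170.9 turn [-7.0000e-02  9.0000e-02  1.0071e+02] q7 -0.06
shift tool mm [ 342.1 -271.4  -98. ] pos [ 0.2201 -0.6111  0.2216] t 0.1 F [ 0.29  0.71 -0.55]
yaw now -70.19 opt 68.7 turn [-5.0000e-02 -1.2000e-01 -1.3889e+02] q7 -0.06
yaw now -70.19 opt 248.7 turn [-9.000e-02  4.000e-02  4.111e+01] q7 -0.06
yaw now -70.19 opt -111.3 turn [-9.000e-02  4.000e-02  4.111e+01] q7 -0.06
shift tool mm [ 581.8 -674.8  -27.3] pos [ 0.2201 -0.6111  0.2216] t 0.1 F [ 0.29  0.71 -0.55]
cam in tool [ 0.08004285  0.00024155 -0.16165831] axis [-0.29382145 -0.00110883  0.95585968] [[0.941, 0.339, -0.001], [0.339, -0.941, 0.002], [-0.0, -0.002, -1.0]]
```

```bash
python3 go.py 0.493 -0.165 0.22 9.1 | tail -1
python3 -m handwheel '[[0.087,0.04,-0.032,-0.01,0,0,0],[0.087,0.047,-0.038,0,0,0,0],[0.087,0.047,-0.038,0,0,0,0],[0.087,0.047,-0.038,0,0,0,0],[0.087,0.047,-0.038,0,0,0,0],[0.087,0.047,-0.038,0,0,0,0],[0.087,0.047,-0.038,0,0,0,0],[0.087,0.047,-0.038,0,0,0,0],[0.087,0.03,-0.02,0,0,0,-10],[0.087,0,0,0,0,0,-10],[0.087,0,0,0,0,0,-10],[0.087,0,0,0,0,0,-10]]' 20
python3 go.py 0.493 -0.165 0.22 9.1
```

```text
shift tool mm [ 408.  -327.2    2.1] pos [ 0.2201 -0.6111  0.2216] t 0.1 F [ 0.29  0.71 -0.55]
time: 1.6
position: [0.4876, -0.1769, 0.2321]
tool_rot: [-2.718, -1.574, 0.001]
ft_force: [-0.0, 0.4, 0.4]
grip_width: 1.001
grip_force: 0.0
yaw now -29.83 opt 9.1 turn [ -0.05  -0.   -38.93] q7 -0.25
yaw now -29.83 opt 189.1 turn [-1.0000e-02  7.0000e-02  1.4107e+02] q7 -0.25
yaw now -29.83 opt -170.9 turn [-1.0000e-02  7.0000e-02  1.4107e+02] q7 -0.25
shift tool mm [13.  -1.2 12. ] pos [ 0.4876 -0.1769  0.2321] t 1.6 F [-0.04  0.39  0.41]
```

```bash
python3 -m handwheel '[[0.087,0.013,-0.001,0,0,0,-10],[0.087,0,0,0,0,0,-10],[0.087,0,0,0,0,0,-10],[0.087,0,0,0,0,0,-9],[0.087,0,0,0,0,0,0]]'
cat > tray.py <<'E'
from h import *
im,d,ci=grab("wrist");np.savez("wtray.npz",im=im,d=d,**ci);cv2.imwrite("pics/wtray.png",im)
P=cloud(ci,d);hsv=cv2.cvtColor(im,cv2.COLOR_BGR2HSV)
v=d>0
m=v&(P[...,2]>0.03)&(P[...,2]<0.047)&(abs(P[...,0]-.497)<.06)&(abs(P[...,1]+.189)<.1)
p=P[m];r=cv2.minAreaRect(p[:,:2].astype(np.float32)*1000);print("rail",r,np.median(p[:,2]))
# tray wall outline
t=v&(P[...,2]>0.018)&(P[...,2]<0.03)&(abs(P[...,0]-.497)<.12)&(abs(P[...,1]+.189)<.13)
print("tray",cv2.minAreaRect(P[t][:,:2].astype(np.float32)*1000),np.median(P[t][:,2]))
mk=cv2.morphologyEx(m.astype(np.uint8)*255,cv2.MORPH_CLOSE,np.ones((3,3)))
# slots: dark blobs inside the rail's hull
hull=cv2.convexHull(np.argwhere(m)[:,::-1].astype(np.int32));H=np.zeros(m.shape,np.uint8);cv2.fillConvexPoly(H,hull,255);H=cv2.erode(H,np.ones((7,7)))
dark=((hsv[...,2]<90)&(H>0)).astype(np.uint8)
n,l,st,c=cv2.connectedComponentsWithStats(dark)
for i in range(1,n):
    if st[i,4]>25: print(st[i],onplane(ci,[c[i]],0.04)[0].round(4))
red=(((hsv[...,0]<6)|(hsv[...,0]>174))&(hsv[...,1]>170)&v&(P[...,2]>.075));print("knob",P[red].mean(0),red.sum())
E
python3 tray.py
```

```text
time: 2.22
position: [0.4933, -0.1653, 0.2322]
tool_rot: [-2.046, -2.383, 0.0]
ft_force: [-0.4, -0.4, -0.6]
grip_width: 0.998
grip_force: 0.0
rail ((501.47808837890625, -197.46536254882812), (59.32960510253906, 176.75714111328125), 7.59773063659668) 0.03933680155435701
tray ((496.9924011230469, -188.06402587890625), (130.06976318359375, 197.3224334716797), 9.304161071777344) 0.02306826674822382
[312 141  13   9 112] [ 0.4879 -0.1332  0.04  ]
[312 162  13   8  99] [ 0.4913 -0.1548  0.04  ]
[333 171   3  62 131] [ 0.5152 -0.1955  0.04  ]
[301 176   5  58 167] [ 0.4827 -0.2096  0.04  ]
[313 181  12   9  92] [ 0.495  -0.1764  0.04  ]
[313 201  12   8  84] [ 0.4985 -0.1979  0.04  ]
[313 219  12   8  94] [ 0.5018 -0.2196  0.04  ]
[314 237  11   7  77] [ 0.5056 -0.2408  0.04  ]
[302 238   4  11  41] [ 0.4885 -0.2468  0.04  ]
[299 256  42   5  96] [ 0.5113 -0.2641  0.04  ]
[298 266  44   8 330] [ 0.5125 -0.2785  0.04  ]
knob [ 0.49413623 -0.17356072  0.27090463] 576
```

View pics/wtray.png

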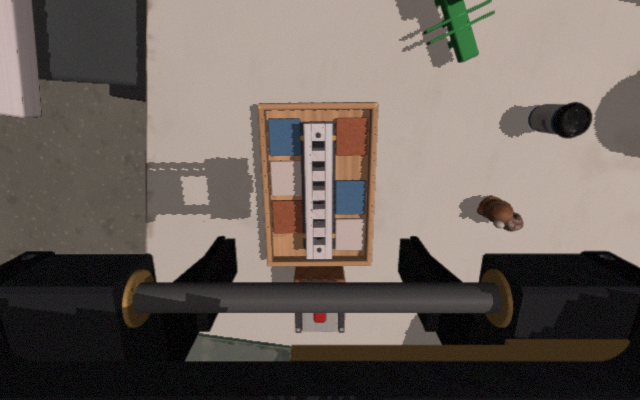

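The wrist view shows the six slots as dark blobs at column ~318, rows 145 to 240, mean (0.4967, -0.1871), axis 99.3°. The tray outline centre is (0.4970, -0.1881). Next, over to the divider.

```bash
python3 go.py 0.5388 0.2209 0.232 68.7
```

```text
yaw now 8.64 opt 68.7 turn [-2.000e-02 -3.000e-02 -6.006e+01] q7 0.4
yaw now 8.64 opt 248.7 turn [-3.0000e-02  3.0000e-02  1.1994e+02] q7 0.4
yaw now 8.64 opt -111.3 turn [-3.0000e-02  3.0000e-02  1.1994e+02] q7 0.4
shift tool mm [3.751e+02 1.030e+02 3.000e-01] pos [ 0.4933 -0.1654  0.2322] t 2.275 F [-0.   -0.51  0.26]
```

```bash
python3 -m handwheel '[[0.087,0.047,0.013,0,0,0,0],[0.087,0.047,0.013,0,0,0,0],[0.087,0.047,0.013,0,0,0,0],[0.087,0.047,0.013,0,0,0,0],[0.087,0.047,0.013,0,0,0,0],[0.087,0.047,0.013,0,0,0,0],[0.087,0.047,0.013,0,0,0,-10],[0.087,0.045,0.021,0.02,0,0,-10],[0.087,0,0,0.02,0,0,-10],[0.087,0,0,0,0,0,-10],[0.087,0,0,0,0,0,-10],[0.087,0,0,0,0,0,-10]]'
python3 -m handwheel '[[0.087,0,0,0,0,0,0],[0.087,0,0,0,0,0,0]]' | head -3
cat > comb.py <<'E'
from h import *
im,d,ci=grab("wrist");cv2.imwrite("pics/wcomb.png",im)
P=cloud(ci,d);hsv=cv2.cvtColor(im,cv2.COLOR_BGR2HSV)
b=(abs(hsv[...,0].astype(int)-113)<12)&(hsv[...,1]>140)&(d>0)&(P[...,2]<.1)&(np.hypot(P[...,0]-.539,P[...,1]-.221)<.1)
for a,c in((.07,.09),(.042,.056)):
    q=b&(P[...,2]>a)&(P[...,2]<c);p=P[q];print(a,len(p),np.median(p[:,2]),cv2.minAreaRect(p[:,:2].astype(np.float32)*1000),p.mean(0).round(4))
E
python3 comb.py; python3 go.py 0.5388 0.2209 0.2 68.7
```

```text
time: 3.78
position: [0.5383, 0.223, 0.1922]
tool_rot: [-0.573, -3.088, 0.0]
ft_force: [0.4, -0.5, 0.1]
grip_width: 0.995
grip_force: 0.0
time: 4.03
position: [0.5384, 0.2229, 0.1924]
tool_rot: [-0.584, -3.087, 0.0]
0.07 859 0.07709562945880127 ((538.0718383789062, 224.27877807617188), (15.135091781616211, 43.30813980102539), 69.11639404296875) [0.5374 0.2246 0.077 ]
0.042 2442 0.04720798706731025 ((537.9306640625, 224.7182159423828), (64.26670837402344, 147.891845703125), 68.93101501464844) [0.5317 0.2264 0.0471]
yaw now 68.62 opt 68.7 turn [-0.01  0.   -0.08] q7 0.55
yaw now 68.62 opt 248.7 turn [1.0000e-02 2.0000e-02 1.7992e+02] q7 0.55
yaw now 68.62 opt -111.3 turn [1.0000e-02 2.0000e-02 1.7992e+02] q7 0.55
shift tool mm [-1.1 -1.8 -7.5] pos [0.5384 0.2229 0.1925] t 4.075 F [ 0.49 -1.36 -0.25]
```

View pics/wcomb.png

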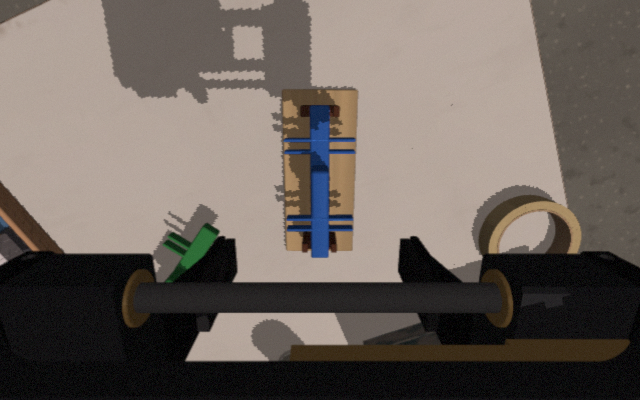

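The divider is at column ~320, rows 105 to 257, in line with the tool. Descend.

```bash
python3 go.py 0.538 0.2240 0.053 69 | tail -1
python3 -m handwheel '[[0.087,0,0.001,0.04,0,0,-0.4],[0.087,0,0,0.04,0,0,0],[0.087,0,0,0.03,0,0,0],[0.087,0,0,0.02,0,0,0],[0.087,0,0,0.009,0,0,0],[0.087,0,0,0,0,0,0]]'
python3 go.py 0.538 0.2240 0.053 69 | tail -1
```

```text
shift tool mm [  0.8   0.9 139.5] pos [0.5384 0.2229 0.1925] t 4.075 F [ 0.49 -1.36 -0.25]
time: 4.82
position: [0.5389, 0.2241, 0.0536]
tool_rot: [0.567, 3.09, 0.0]
ft_force: [-0.7, -0.8, 0.0]
grip_width: 1.001
grip_force: 0.0
shift tool mm [ 0.8 -0.4  0.6] pos [0.5389 0.2241 0.0536] t 4.825 F [-0.68 -0.8   0.01]
```

```bash
python3 -m handwheel '[[0.012,0,0,0,0,0,0],[0.012,0,0,0,0,0,0],[0.012,0,0,0,0,0,0],[0.012,0,0,0,0,0,0],[0.012,0,0,0,0,0,0],[0.012,0,0,0,0,0,0],[0.012,0,0,0,0,0,0],[0.012,0,0,0,0,0,0]]' 25
```

```text
time: 5.82
position: [0.5389, 0.2242, 0.0536]
tool_rot: [0.567, 3.09, 0.001]
ft_force: [-0.7, 1.4, 0.0]
grip_width: 0.189
grip_force: 2.2
```

```bash
python3 -m handwheel '[[0.012,0,0,0,0,0,0],[0.012,0,0,0,0,0,0],[0.012,0,0,-0.005,0,0,0],[0.012,0,0,-0.02,0,0,0],[0.012,0,0,-0.04,0,0,0],[0.012,0,0,-0.05,0,0,0],[0.012,0,0,-0.04,0,0,0],[0.012,0,0,0,0,0,0],[0.012,0,0,0,0,0,0],[0.012,0,0,0,0,0,0]]' 25
cat > held.py <<'E'
from h import *
s=ctrl.get_state();im,d,ci=grab("wrist");cv2.imwrite("pics/wheld.png",im)
R=Ro.from_rotvec(s["tool_rot"]).as_matrix()
P=(cloud(ci,d)-s["position"])@R;hsv=cv2.cvtColor(im,cv2.COLOR_BGR2HSV)
b=(abs(hsv[...,0].astype(int)-113)<12)&(hsv[...,1]>140)&(d>0)&(P[...,2]<.06)
p=P[b];print(len(p),np.percentile(p[:,2],[2,25,50,75,98]).round(4))
u=np.argwhere(b);print(u.min(0),u.max(0))
# bar ends on plane z of bar top, fins
q=b&(abs(P[...,1])<.008);p=P[q]
for x in np.arange(-.09,.09,.01):
    w=p[abs(p[:,0]-x)<.005]
    if len(w)>5: print(x.round(3),len(w),np.median(w,0).round(4))
print("xrange",p[:,0].min(),p[:,0].max())
E
python3 held.py
```

```text
time: 7.08
position: [0.538, 0.2233, 0.2071]
tool_rot: [-0.566, -3.088, 0.002]
ft_force: [0.5, -0.5, -2.3]
grip_width: 0.182
grip_force: 25.0
9339 [-0.1067 -0.0234  0.0057  0.0065  0.012 ]
[111   0] [399 639]
-0.06 243 [-0.0587 -0.0002  0.0064]
-0.05 365 [-0.05   -0.0002  0.0064]
-0.04 107 [-0.0437 -0.0002  0.0063]
-0.02 113 [-0.0193 -0.0007 -0.0235]
-0.0 391 [ 0.0019 -0.0003 -0.0235]
0.01 655 [ 0.0101 -0.0003 -0.0235]
0.02 1288 [ 0.0216 -0.0003 -0.0165]
0.03 592 [ 0.0295 -0.0002  0.0062]
0.04 576 [ 0.0401 -0.0002  0.0061]
0.05 612 [ 0.0501 -0.0002  0.0062]
0.06 618 [ 0.0602 -0.0002  0.0062]
0.07 660 [ 0.0702 -0.0002  0.0062]
xrange -0.06293160479267657 0.074909611064681
```

```bash
python3 go.py 0.4967 -0.1875 0.2 9.3
```

```text
yaw now 69.21 opt 9.3 turn [-0.15 -0.06 59.91] q7 0.56
yaw now 69.21 opt 189.3 turn [ 7.0000e-02 -1.7000e-01 -1.2009e+02] q7 0.56
yaw now 69.21 opt -170.7 turn [ 7.0000e-02 -1.7000e-01 -1.2009e+02] q7 0.56
shift tool mm [-107.2 -398.8    7.6] pos [0.538  0.2234 0.2071] t 7.125 F [-0.88 -0.35 -1.17]
```

View pics/wheld.png

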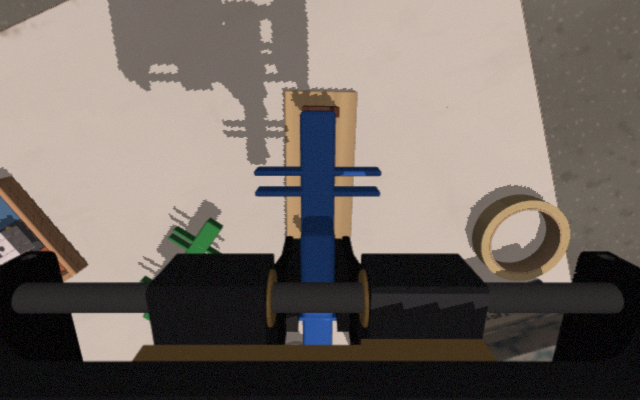

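Held square and level: the bar end sits at +74.9 mm in tool x, the centre within 0.5 mm of the TCP, and the bar top 6 mm beyond it. So the tips are 40 mm below the TCP and should touch the rail at TCP z≈0.080. Carry it over.

```bash
python3 -m handwheel '[[0.012,-0.007,-0.025,0,0,0,0],[0.012,-0.013,-0.049,0,0,0,0],[0.012,-0.013,-0.049,0,0,0,0],[0.012,-0.013,-0.049,0,0,0,0],[0.012,-0.013,-0.049,0,0,0,0],[0.012,-0.013,-0.049,0,0,0,0],[0.012,-0.013,-0.049,0,0,0,5],[0.012,-0.012,-0.045,0,0,0,5],[0.012,-0.006,-0.02,0,0,0,10],[0.012,0,0,0,0,0,10],[0.012,0,0,0,0,0,10],[0.012,0,0,0,0,0,10]]'
python3 -m handwheel '[[0.012,0,0,0,0,0,10],[0.012,0,0,0,0,0,0],[0.012,0,0,0,0,0,0]]' |head -3
python3 go.py 0.4967 -0.1873 0.09 9.3
```

```text
time: 8.62
position: [0.4907, -0.1702, 0.2075]
tool_rot: [-1.826, -2.554, 0.0]
ft_force: [-0.3, 0.4, -2.4]
grip_width: 0.184
grip_force: 25.0
time: 9.0
position: [0.491, -0.1702, 0.2081]
tool_rot: [-2.032, -2.395, 0.0]
yaw now 9.39 opt 9.3 turn [-0.04 -0.03  0.09] q7 0.4
yaw now 9.39 opt 189.3 turn [ 5.0000e-02 -6.0000e-02 -1.7991e+02] q7 0.4
yaw now 9.39 opt -170.7 turn [ 5.0000e-02 -6.0000e-02 -1.7991e+02] q7 0.4
shift tool mm [-17.8   3.  118. ] pos [ 0.491  -0.1702  0.2081] t 9.0 F [-0.35 -0.52 -1.38]
```

```bash
python3 -m handwheel '[[0.012,-0.01,0.003,0.01,0,0,0],[0.012,-0.008,0,0.03,0,0,0],[0.012,0,0,0.03,0,0,0],[0.012,0,0,0.03,0,0,0],[0.012,0,0,0.012,0,0,0],[0.012,0,0,0.004,0,0,0],[0.012,0,0,0,0,0,0],[0.012,0,0,0,0,0,0]]'
python3 go.py 0.4967 -0.1873 0.09 9.3|tail -1
python3 - <<'E'
from h import *
s=ctrl.get_state();im,d,ci=grab("top")
crop=im[225:300,350:495];a=cv2.resize(crop,None,fx=5,fy=5,interpolation=cv2.INTER_CUBIC)
im,d,ci=grab("wrist");b=cv2.resize(im[40:300,180:460],None,fx=1.6,fy=1.6)
cv2.imwrite("pics/over.png",b);cv2.imwrite("pics/overtop.png",a)
E
```

```text
time: 10.0
position: [0.4979, -0.1881, 0.0936]
tool_rot: [2.034, 2.391, 0.0]
ft_force: [0.1, 0.4, -2.5]
grip_width: 0.18
grip_force: 25.0
shift tool mm [ 0.9 -1.   3.6] pos [ 0.4979 -0.1881  0.0936] t 10.0 F [ 0.06  0.43 -2.5 ]
```

View pics/over.png

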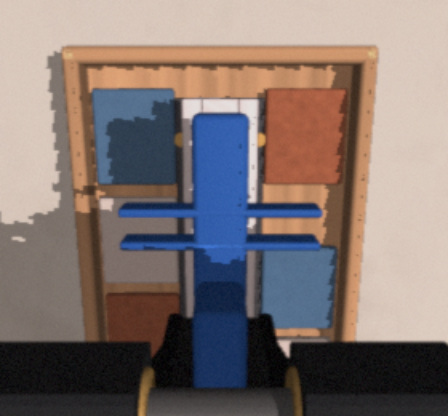

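The bar is centred across the rail (bar columns 193–248, rail 180–262). Descend to feel for the slots.

```bash
python3 -m handwheel '[[0.012,0.001,0,0.004,0,0,0],[0.012,0,0,0.003,0,0,0],[0.012,0,0,0.002,0,0,0],[0.012,0,0,0.002,0,0,0],[0.012,0,0,0.002,0,0,0],[0.012,0,0,0.001,0,0,0],[0.012,0,0,0,0,0,0]]'
python3 go.py 0.4967 -0.1873 0.06 9.3|tail -1
```

```text
time: 10.98
position: [0.4968, -0.1867, 0.0784]
tool_rot: [-2.036, -2.393, 0.0]
ft_force: [0.5, 0.1, -2.0]
grip_width: 0.18
grip_force: 25.0
shift tool mm [-0.6 -0.2 18.4] pos [ 0.4968 -0.1867  0.0784] t 10.975 F [ 0.52  0.14 -1.98]
```

No contact yet. Go on in 1 mm steps.

```bash
python3 -m handwheel '[[0.012,0,0,0.001,0,0,0],[0.012,0,0,0.001,0,0,0],[0.012,0,0,0,0,0,0]]'; python3 -m handwheel '[[0.012,0,0,0.001,0,0,0],[0.012,0,0,0,0,0,0]]'
```

```text
time: 11.35
position: [0.4968, -0.1867, 0.0764]
tool_rot: [-2.036, -2.393, 0.0]
ft_force: [-0.2, -0.4, -1.9]
grip_width: 0.182
grip_force: 25.0
time: 11.6
position: [0.4968, -0.1867, 0.0755]
tool_rot: [-2.036, -2.393, 0.0]
ft_force: [0.5, 0.7, -2.1]
grip_width: 0.181
grip_force: 25.0
```

No resistance 4.5 mm past the expected contact, so the teeth are in the slots. Lower on.

```bash
python3 -m handwheel '[[0.012,0,0,0.002,0,0,0],[0.012,0,0,0.002,0,0,0],[0.012,0,0,0.002,0,0,0],[0.012,0,0,0,0,0,0]]'; python3 -m handwheel '[[0.012,0,0,0.002,0,0,0],[0.012,0,0,0.002,0,0,0],[0.012,0,0,0.001,0,0,0],[0.012,0,0,0,0,0,0]]'
```

```text
time: 12.1
position: [0.4967, -0.1867, 0.0693]
tool_rot: [-2.036, -2.392, 0.0]
ft_force: [-0.7, 0.3, -1.6]
grip_width: 0.179
grip_force: 25.0
time: 12.6
position: [0.4968, -0.1867, 0.0644]
tool_rot: [-2.036, -2.393, 0.0]
ft_force: [0.0, -0.2, -3.0]
grip_width: 0.18
grip_force: 25.0
```

```bash
python3 -m handwheel '[[0.012,0,0,0.002,0,0,0],[0.012,0,0,0.001,0,0,0],[0.012,0,0,0,0,0,0]]'; python3 -m handwheel '[[0.012,0,0,0.001,0,0,0],[0.012,0,0,0,0,0,0]]'
```

```text
time: 12.98
position: [0.4968, -0.1867, 0.0614]
tool_rot: [-2.036, -2.393, 0.0]
ft_force: [-0.0, 0.9, -1.1]
grip_width: 0.186
grip_force: 25.0
time: 13.22
position: [0.4968, -0.1867, 0.0605]
tool_rot: [-2.036, -2.393, 0.0]
ft_force: [-0.5, -0.6, -1.7]
grip_width: 0.178
grip_force: 25.0
```

```bash
python3 -m handwheel '[[0.012,0,0,0.001,0,0,0],[0.012,0,0,0,0,0,0]]'
```

```text
time: 13.48
position: [0.4969, -0.1868, 0.0596]
tool_rot: [2.036, 2.393, -0.0]
ft_force: [0.2, 1.2, -1.3]
grip_width: 0.183
grip_force: 25.0
```

```bash
python3 -m handwheel '[[0.012,0,0,0.001,0,0,0],[0.05,0,0,0,0,0,0],[0.05,0,0,0,0,0,0],[0.05,0,0,0,0,0,0],[0.05,0,0,0,0,0,0]]'; python3 -m handwheel '[[0.05,0,0,-0.03,0,0,0],[0.05,0,0,-0.05,0,0,0],[0.05,0,0,-0.05,0,0,0],[0.05,0,0,0,0,0,0],[0.05,0,0,0,0,0,0]]'
cat > chk.py <<'E'
from h import *
for n in("wrist","top"):
    im,d,ci=grab(n);P=cloud(ci,d);hsv=cv2.cvtColor(im,cv2.COLOR_BGR2HSV)
    b=(abs(hsv[...,0].astype(int)-113)<12)&(hsv[...,1]>150)&(d>0)&(P[...,2]>.045)&(P[...,2]<.1)&(np.hypot(P[...,0]-.497,P[...,1]+.188)<.085)
    p=P[b]
    if len(p)<30: print(n,"few");continue
    for a,c in((.045,.065),(.07,.1)):
        q=p[(p[:,2]>a)&(p[:,2]<c)];print(n,len(q),np.percentile(q[:,2],[5,50,95]).round(4),q.mean(0).round(4),cv2.minAreaRect(q[:,:2].astype(np.float32)*1000))
    q=p[p[:,2]<.065]
    A=np.c_[q[:,:2]-[.497,-.188],np.ones(len(q))];print("tilt",np.linalg.lstsq(A,q[:,2],rcond=None)[0].round(4))
    r=((hsv[...,0]<6)|(hsv[...,0]>174))&(hsv[...,1]>150)&(d>0)&(P[...,2]>.06)&(P[...,2]<.1)&(abs(P[...,1]+.3)<.05)
    print("knob",P[r].mean(0) if r.any() else None, r.sum())
    cv2.imwrite(f"pics/chk_{n}.png",im)
E
python3 chk.py
```

```text
time: 14.1
position: [0.4969, -0.1867, 0.0585]
tool_rot: [2.036, 2.393, -0.0]
ft_force: [0.2, 0.1, -0.6]
grip_width: 0.531
grip_force: 0.0
time: 14.72
position: [0.4965, -0.1868, 0.1881]
tool_rot: [-2.036, -2.392, 0.001]
ft_force: [0.5, 0.8, 0.1]
grip_width: 0.575
grip_force: 0.0
wrist 2634 [0.0484 0.0532 0.0546] [ 0.4944 -0.181   0.0529] ((495.8146057128906, -187.2311248779297), (63.56865692138672, 147.8414764404297), 8.679956436157227)
wrist 921 [0.0801 0.0831 0.0844] [ 0.4956 -0.1855  0.0827] ((495.8689270019531, -186.8808135986328), (15.496955871582031, 43.13908004760742), 9.9994535446167)
tilt [0.0039 0.0087 0.0529]
knob [ 0.51613019 -0.30569752  0.08502992] 261
top 185 [0.0512 0.0549 0.0578] [ 0.4873 -0.1428  0.0549] ((479.11297607421875, -143.79220581054688), (36.60181427001953, 52.15768814086914), 13.117825508117676)
top 80 [0.0802 0.0842 0.0875] [ 0.4945 -0.1796  0.0841] ((495.3055725097656, -184.22256469726562), (13.216704368591309, 35.55815124511719), 9.651084899902344)
tilt [0.0752 0.0054 0.0554]
knob None 0
```

The divider is down: bar top at 53 to 55 mm and block top at 83 to 84 mm, as expected when fully seated. Now the bolt. The knob is at (0.5162, -0.306).

```bash
python3 go.py 0.5162 -0.306 0.072 9.3
```

```text
yaw now 9.21 opt 9.3 turn [-0.13 -0.08 -0.09] q7 0.4
yaw now 9.21 opt 189.3 turn [-1.3000e-01  2.0000e-01  1.7991e+02] q7 0.4
yaw now 9.21 opt -170.7 turn [-1.3000e-01  2.0000e-01  1.7991e+02] q7 0.4
shift tool mm [-121.4    1.1  114.9] pos [ 0.4959 -0.1865  0.187 ] t 14.825 F [-0.26  0.32  0.72]
```

```bash
python3 -m handwheel '[[0.05,-0.04,0.001,0,0,0,0],[0.05,-0.05,0,0,0,0,0],[0.05,-0.031,0,0,0,0,0],[0.05,0,0,0,0,0,0],[0.05,0,0,0.03,0,0,0],[0.05,0,0,0.03,0,0,0],[0.05,0,0,0.03,0,0,0],[0.05,0,0,0.017,0,0,0],[0.05,0,0,0.007,0,0,0],[0.05,0,0,0,0,0,0]]'
python3 go.py 0.5162 -0.306 0.072 9.3 | tail -1
```

```text
time: 16.08
position: [0.5174, -0.3057, 0.0747]
tool_rot: [-2.035, -2.393, -0.0]
ft_force: [0.8, -0.7, 0.2]
grip_width: 0.573
grip_force: 0.0
shift tool mm [-0.1 -1.3  2.7] pos [ 0.5174 -0.3057  0.0747] t 16.075 F [ 0.83 -0.66  0.16]
```

```bash
python3 -m handwheel '[[0.05,0,-0.001,0.002,0,0,0],[0.01,0,0,0,0,0,0],[0.01,0,0,0,0,0,0],[0.01,0,0,0,0,0,0],[0.01,0,0,0,0,0,0],[0.01,0,0,0,0,0,0],[0.01,0,0,0,0,0,0],[0.01,0,0,0,0,0,0]]' 12
python3 -m handwheel '[[0.01,0.003,0,0,0,0,0],[0.01,0.005,0,0,0,0,0],[0.01,0.005,0,0,0,0,0],[0.01,0.005,0,0,0,0,0],[0.01,0.005,0,0,0,0,0],[0.01,0.005,0,0,0,0,0],[0.01,0,0,0,0,0,0]]'; python3 go.py 0.5100 -0.268 0.073 9.3 | tail -1
```

```text
time: 17.08
position: [0.5171, -0.3061, 0.0727]
tool_rot: [2.035, 2.392, 0.001]
ft_force: [4.3, -0.1, -2.1]
grip_width: 0.161
grip_force: 12.0
time: 17.95
position: [0.5124, -0.2776, 0.0727]
tool_rot: [2.035, 2.393, 0.002]
ft_force: [4.8, 1.1, -2.7]
grip_width: 0.16
grip_force: 12.0
shift tool mm [ 9.8 -0.9 -0.3] pos [ 0.5124 -0.2776  0.0727] t 17.95 F [ 4.81  1.13 -2.71]
```

```bash
python3 -m handwheel '[[0.01,0.004,0,0,0,0,0],[0.01,0.003,0,0,0,0,0],[0.01,0.002,0,0,0,0,0],[0.01,0,0,0,0,0,0]]';python3 -m handwheel '[[0.01,0.001,0,0,0,0,0],[0.01,0.001,0,0,0,0,0],[0.01,0,0,0,0,0,0]]'
```

```text
time: 18.45
position: [0.5111, -0.2695, 0.0727]
tool_rot: [2.035, 2.392, 0.001]
ft_force: [5.8, 0.7, -3.6]
grip_width: 0.159
grip_force: 12.0
time: 18.82
position: [0.5109, -0.2678, 0.0727]
tool_rot: [2.035, 2.392, 0.001]
ft_force: [5.3, 0.0, -3.6]
grip_width: 0.163
grip_force: 12.0
```

```bash
python3 -m handwheel '[[0.01,0.001,0,0,0,0,0],[0.01,0.001,0,0,0,0,0],[0.01,0,0,0,0,0,0]]';python3 -m handwheel '[[0.01,0.002,0,0,0,0,0],[0.01,0,0,0,0,0,0]]'
```

```text
time: 19.2
position: [0.5105, -0.2658, 0.0727]
tool_rot: [2.035, 2.392, 0.001]
ft_force: [5.8, -0.5, -3.2]
grip_width: 0.157
grip_force: 12.0
time: 19.45
position: [0.5102, -0.2638, 0.0727]
tool_rot: [2.035, 2.392, 0.001]
ft_force: [6.5, 0.4, -3.2]
grip_width: 0.158
grip_force: 12.0
```

```bash
python3 -m handwheel '[[0.01,0.001,0,0,0,0,0],[0.01,0.001,0,0,0,0,0]]';python3 -m handwheel '[[0.01,0.002,0,0,0,0,0],[0.01,0,0,0,0,0,0]]'
```

```text
time: 19.7
position: [0.5102, -0.2638, 0.0727]
tool_rot: [2.034, 2.389, -0.0]
ft_force: [7.3, -4.9, -6.6]
grip_width: 0.159
grip_force: 12.0
time: 19.95
position: [0.5102, -0.2637, 0.0727]
tool_rot: [2.034, 2.386, -0.001]
ft_force: [9.8, -6.7, -8.4]
grip_width: 0.153
grip_force: 12.0
```

The end stop is felt: motion stopped at 43 mm of travel and the force rose. Let go and withdraw.

```bash
python3 -m handwheel '[[0.01,-0.002,0,0,0,0,0],[0.05,0,0,0,0,0,0],[0.05,0,0,0,0,0,0],[0.05,0,0,0,0,0,0],[0.05,0,0,0,0,0,0],[0.05,0,0,0,0,0,0],[0.05,0,0,-0.03,0,0,0],[0.05,0,0,-0.05,0,0,0],[0.05,0,0,-0.05,0,0,0],[0.05,0,0,0,0,0,0]]'
python3 -m handwheel '[[0.05,0.05,0,0,0,0,0],[0.05,0.04,0,0,0,0,0],[0.05,0,0,0,0,0,0],[0.05,0,0,0,0,0,0]]'
python3 chk.py
```

```text
time: 21.2
position: [0.5117, -0.2626, 0.2072]
tool_rot: [2.03, 2.386, 0.001]
ft_force: [-0.2, 0.5, -1.2]
grip_width: 0.579
grip_force: 0.0
time: 21.7
position: [0.4942, -0.1737, 0.202]
tool_rot: [-2.036, -2.392, 0.002]
ft_force: [0.3, -1.1, 0.0]
grip_width: 0.572
grip_force: 0.0
wrist 2131 [0.0483 0.0532 0.0547] [ 0.4927 -0.173   0.0529] ((494.3407287597656, -178.145263671875), (63.759521484375, 129.06265258789062), 8.743491172790527)
wrist 809 [0.0803 0.0831 0.0844] [ 0.4955 -0.1853  0.0828] ((495.81109619140625, -187.02496337890625), (14.533669471740723, 43.32225036621094), 9.558462142944336)
tilt [0.0016 0.0123 0.0527]
knob [ 0.50830406 -0.25934927  0.07444371] 130
top 186 [0.0519 0.0546 0.0576] [ 0.4873 -0.1428  0.0547] ((479.1513366699219, -143.8001708984375), (36.6759033203125, 52.00951385498047), 12.745522499084473)
top 33 [0.0801 0.0844 0.0877] [ 0.4939 -0.1721  0.0841] ((493.7835693359375, -176.79519653320312), (12.518264770507812, 21.127670288085938), 1.528639316558838)
tilt [ 0.0644 -0.0045  0.0555]
knob None 0
```

View pics/chk_wrist.png

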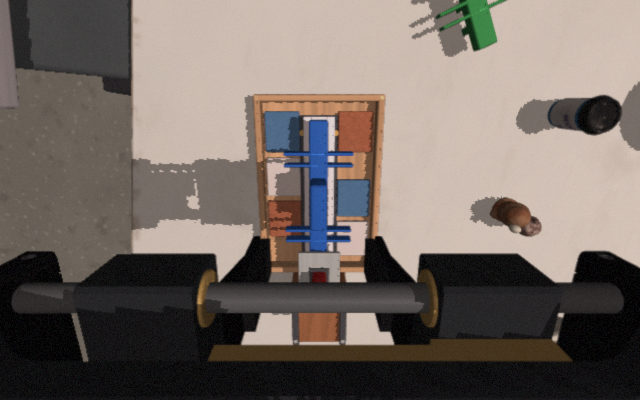

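The plate covers the bar's end: visible bar length went from 148 to 129 mm, where about 20 mm covered means fully home. The divider is still down, and the canister and whistle are unmoved in view.

```bash
python3 -c "
from bench import ctrl
print(ctrl.close_job())"
```

```text
the job is handed in; nothing more can be done
None
```

The divider is fully down in the rail, with no contact force of note on the way in, and the bolt is pushed to its end stop over the bar. The gripper has let go and the bystanders were left alone; I handed the job in at about 22 s, and it gave no verdict back.

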